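# Put the desk basket together and load it

## Task

Put the desk basket back together. Take out the mini stapler that was left in the woven basket, set the larger of the two white two-compartment inserts in the basket's mouth and push it down gently until its rim is flush with the basket's rim all round; stop there, because pushed well below the rim it wedges fast. The stapler and the glue stick must end up inside the insert, one in each compartment, whichever way round; leave the other things on the desk standing where they are.

Things in the scene. Friction and masses are not known exactly. Their poses are not given: they have to be found in the camera images.
- insert_center (a point): Larger white plastic insert, a tapered rectangular tray open at the top, loose, upright, 160 g, 72 mm high, outside 185 x 135 mm at the rim and 159 x 109 mm at the underside; walls and floor 4 mm thick. This point is at its centre, half-way up: 36 mm below the rim, 36 mm above the underside. x: along the long side, z: up. A divider crosses the middle along y (see insert_top).
- insert_top (a point): Middle of the insert's divider, on its top edge, level with the rim (axes as insert_center). The divider is 10 mm thick, runs along y from wall to wall and parts the tray into two equal compartments, one to +x and one to -x, each about 83 x 125 mm (x, y) at the top and 73 x 101 mm at the floor, 68 mm deep. Good to grip, and to push on: pushed here the insert goes down level.
- basket_rim (a point): Centre of the mouth of the woven seagrass basket, level with its rim, 90 mm above the desk. Mouth 180 x 130 mm inside, 200 x 150 mm outside, x: along the long side, z: up. It tapers inwards downwards (sides lean 7 degrees); walls 10 mm. The insert goes in with its long side along this x, either way round.
- basket: The same basket: it stands fast, 90 mm high; origin at the centre of its underside. Springy walls: the insert (sides lean 10 degrees) first touches with its rim 13 mm above the basket's, and rests 8 to 11 mm above it when let go (6 to 10 mm if loaded). From there each mm down takes about 1 N more (8 to 14 N at flush). No stop at flush: pushed on, it goes on down. It stays by friction where the push stops.
- glue_center (a point): Glue stick, white with a grey cap, a cylinder 94 mm high and 29 to 31 mm in diameter, 45 g, standing upright. This point is on its axis, half-way up (47 mm above the desk).
- stapler_center (a point): Mini stapler, grey, 80 mm long (x, nose to +x), 30 mm wide (y), about 40 mm high, 100 g, standing on its base on the floor (6 mm thick) of the basket, roughly along the basket's short side. This point is at its centre, 20 mm above its base and on its long axis. It must come out before the insert goes in.
- small_insert: Bystander: the smaller white insert, of the same make, 140 x 94 mm at the rim (long side along x), 46 mm high. Origin at the centre of its underside.
- vase: Bystander: dark bud vase, 58 mm in diameter, 86 mm high. Origin at the centre of its underside.
- candle: Bystander: candle in an amber glass, 58 mm in diameter, 62 mm high. Origin at the centre of its underside.
- mug: Bystander: white mug, 82 mm in diameter, 92 mm high, with its handle to its +y. Origin at the centre of its underside.
- pen_pot: Bystander: white pot, 74 mm in diameter, 98 mm high, with pencils standing up to 175 mm. Origin at the centre of its underside.
- mouse: Bystander: white computer mouse, 104 x 56 mm, 29 mm high. Origin at the centre of its underside.
Things that resemble listed ones, but are neither listed nor needed, are in the scene too. Leave any purple or red look-alike of the part that bears insert_center alone.

How it is judged (in metres and radians):
On the way:
1. the larger insert is in the basket, level, its rim within 4 mm of flush with the basket's rim (z of insert_center in the frame of basket_rim between -0.04 and -0.032 m and horizontal distance between insert_center and basket_rim below 0.01 m and angle between insert_center's own z axis and vertical below 0.06 rad and angle between the x axis of insert_center and the x axis of basket_rim, either way round below 0.1 rad), for 0.2 s.
At the end, for the whole second after the job is handed in: The larger insert is in the basket, its rim within 4 mm of the height of the basket's rim, level within 3.4 degrees, centred within 10 mm and turned with the basket within 5.7 degrees; the glue stick and the stapler lie or stand inside it, one in each compartment (all of step 1 and ((x of glue_center in the frame of insert_center between 0.008 and 0.082 m and y of glue_center in the frame of insert_center between -0.055 and 0.055 m and z of glue_center in the frame of insert_center between -0.034 and 0.034 m and x of stapler_center in the frame of insert_center between -0.082 and -0.008 m and y of stapler_center in the frame of insert_center between -0.055 and 0.055 m and z of stapler_center in the frame of insert_center between -0.034 and 0.034 m) or (x of glue_center in the frame of insert_center between -0.082 and -0.008 m and y of glue_center in the frame of insert_center between -0.055 and 0.055 m and z of glue_center in the frame of insert_center between -0.034 and 0.034 m and x of stapler_center in the frame of insert_center between 0.008 and 0.082 m and y of stapler_center in the frame of insert_center between -0.055 and 0.055 m and z of stapler_center in the frame of insert_center between -0.034 and 0.034 m))); the robot touches nothing.
It fails at once if the insert is pushed more than 8 mm below the basket's rim: wedged (z of insert_center in the frame of basket_rim below -0.044 m and horizontal distance between insert_center and basket_rim below 0.03 m).
It fails at once if the insert is dropped or slammed into the basket (over 0.5 m/s once in its mouth) (z of insert_center in the frame of basket_rim below -0.023 m and horizontal distance between insert_center and basket_rim below 0.03 m and linear speed of insert above 0.5 m/s).
It fails at once if a bystander (smaller insert, vase, candle, mug, pen pot, mouse) is moved more than 30 mm or tipped (distance of any of small_insert, vase, candle, mug, pen_pot, mouse from where it was at the start of the episode above 0.03 m or angle between any of small_insert, vase, candle, mug, pen_pot, mouse's own z axis and vertical above 0.35 rad).
It also fails if it takes over 64 s, if anything falls off the work surface, if the arm or the gripper's body presses on something with over 40 N, if the wrist force passes 120 N, or if a joint passes its speed limit or range.

## Robot

A 7-joint arm with a two-finger parallel gripper is mounted at the origin on the work surface. World frame = base frame: x ahead of the robot, y to its left, z up, the work surface at z = 0. Lengths are in mm, angles in rad, forces in N, time in s.
With the tool pointing down it reaches from about 400 to 875 mm from the base axis. Payload 6.5 kg.
Tool frame: the origin (TCP) lies midway between the tips of the shut fingers; the grasp point (between the pads) lies 19 mm behind it; x points along the fingers, y is the direction in which the jaws open and shut, and the axes are right-handed (so a half turn about x gives the same grasp; the last joint's range is limited). The gripper opens to 88 mm and grips with 3 to 60 N. Pads are 18 mm wide; open, the fingers measure 123 mm over their backs; the gripper's body (75 mm by 187 mm) begins 45 mm behind the grasp point.
Start: joints at [-0.066, 0.536, -0.004, 1.538, 0.003, 1.067, -0.071], TCP at [649.992, 0, 238.716] pointing down, gripper open.
Joint ranges: [-2.7, 2.7], [-0.37, 2.16], [-1.27, 1.26], [0.24, 2.4], [-1.31, 4.45], [0.19, 1.91], [-2.76, 2.76]. Speed limits (rad/s): [2.39, 2.39, 3.14, 3.14, 3.14, 3.14, 3.14].

## Interface

Orientations are given as a unit quaternion [x, y, z, w].
In Python, from bench import read_state, snapshot, close_job gives the robot as it stands. The module is installed in compiled form; this text tells all that it offers.
- The arm moves only by the shell command python3 -m crank 'ROWS' [FORCE]. ROWS is JSON, a list of rows, each an object with "delta_rot": the turn, a rotation vector about the tool's x, y, z in rad, a list of three; "linear": the shift along the tool's x, y, z in mm, a list of three; "fingers": the finger opening in mm, from 0 to 88.1. A call has 1 to 5 rows; each row is the pose to reach, as a shift and turn from the pose commanded when the call began, along the tool's axes at that moment; what a row does not reach only later rows make up. A row lasts 1/8 s, in which the tool goes at most 62.5 mm and 10.7 degrees, less where a joint would pass 70% of its speed; a pose out of reach is approached as far as the arm can. A call with a gripper value outside its range is refused whole. The fingers move at their own pace and stop on an object; FORCE is the grip in N (left out, the last holds). Time passes only in rows, so rows that repeat a pose let the fingers close. It gives the time, the measured TCP pose, the force and the opening at its end, in the units of the state.
- read_state(): the state, without advancing time (a new reading comes with each control period).
- snapshot(name): name is "scene" or "side" or "wrist"; returns a dict with "pixels" (420x560x3 uint8, red, green, blue), "vertical_fov" (degrees; the focal length in pixels is half the picture's height over the tangent of half this angle, whatever the lens; pixels are square), "cx", "cy" (the principal point, pixels), "origin" and "orientation" of the camera in the world. Camera axes: x right, y up, looking along -z (the intrinsics and any distortion apply to the point x, -y, -z); pixel columns grow to the right and rows downward; lengths in mm; the calibration is good to about 2 mm. A picture is of the moment at which its call begins. There is no depth.
- close_job(): hands the job in, once; it reports no verdict.
The state is a dict: "time": time; "q": joint angles; "qvel": joint speeds; "effort": joint torques, N m; "position": TCP position; "orientation": TCP orientation; "contact_force": force on the tool from outside, world axes, zero at the start; "wrist_torque": the same for the moment, N m; "finger_gap": finger opening in mm.
Only numpy, scipy, OpenCV 4.12 (cv2) and the standard library are available. Lean on these libraries where they do the work, as an engineer would, in place of code of your own. Each camera call takes 0.05 s, during which the arm holds its last target.

## Working session

There is one attempt and no reset: what is moved stays moved. The work goes in short steps, Python scripts to look and compute and a shell command to move; the robot and the scene stay as the last step left them, time stands still between calls to the robot, and variables do not carry over. Pictures are saved under pics/ and viewed, and the job is handed in when it is done.

```bash
mkdir -p pics; ls; python3 - <<'E'
from bench import *
import cv2
for n in ["scene","side","wrist"]:
    s=snapshot(n); cv2.imwrite(f"pics/{n}0.png",s["pixels"][:,:,::-1])
    print(n,{k:v for k,v in s.items() if k!="pixels"})
print(read_state())
E
```

```text
pics
scene {'vertical_fov': 55.72643291428101, 'cx': 284.3846026584956, 'cy': 211.62312550266648, 'origin': array([1168.04031454,  208.59246785,  839.7989465 ]), 'orientation': array([0.20331241, 0.31558796, 0.78320142, 0.49564487])}
side {'vertical_fov': 56.10102687067566, 'cx': 274.5367821855991, 'cy': 211.46450838832286, 'origin': array([  32.46041782, -928.41539034,  795.00452143]), 'orientation': array([ 0.43258972, -0.11313964, -0.21646643,  0.86787547])}
wrist {'vertical_fov': 61.453576543815245, 'cx': 274.3983077493619, 'cy': 210.37610866168086, 'origin': array([648.75407454,  74.79948683, 382.93579136]), 'orientation': array([-1.46747910e-01,  1.14826009e-03, -1.16242205e-04,  9.89173250e-01])}
{'time': 0.15, 'q': array([-0.06617796,  0.53699048, -0.0044363 ,  1.53861879,  0.00259948,
        1.0673062 , -0.07122323]), 'qvel': array([ 0.00091711, -0.00241389, -0.00209057, -0.00123134, -0.00024404,
        0.00116425, -0.0004892 ]), 'effort': array([ 1.87267411e-03, -5.71325254e+01,  9.91865471e-01, -2.51826882e+01,
       -5.61970426e-02,  1.52406085e-02,  1.04863441e-04]), 'position': array([ 6.49534825e+02, -2.26040555e-02,  2.38052120e+02]), 'orientation': array([-0.49964071, -0.50030928,  0.50034715, -0.49970242]), 'contact_force': array([-0.47927251, -0.22426568,  0.96892446]), 'wrist_torque': array([0.01032167, 0.0158857 , 0.01909532]), 'finger_gap': 88.16597895051318}
```

View pics/scene0.png

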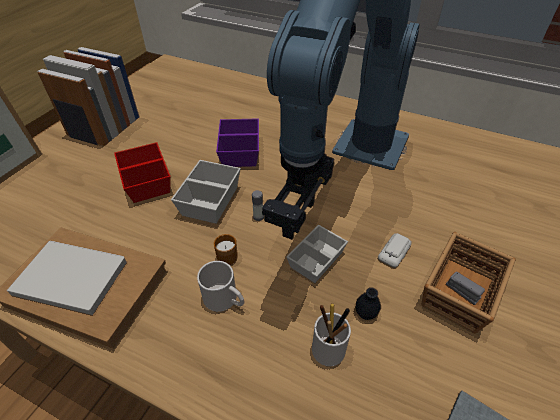

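View pics/side0.png

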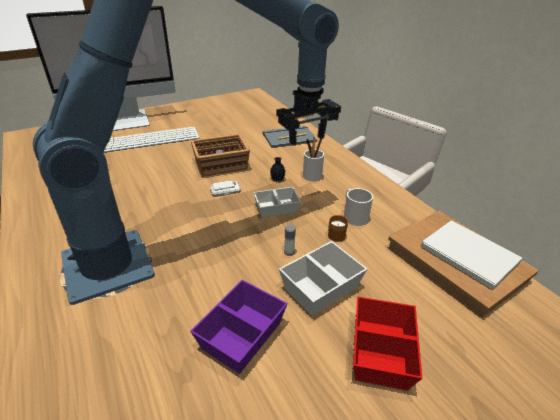

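View pics/wrist0.png

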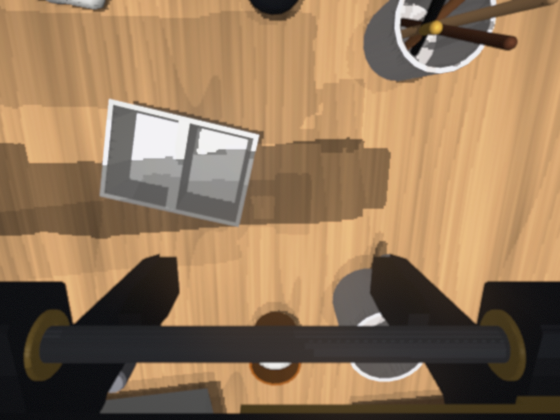

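The big white insert is at scene (207,191) / side (322,277), and the smaller one at scene (317,253) / side (277,201). The purple and red ones are look-alikes. The basket is at scene (470,280) with the stapler inside, and the glue stick at scene (257,206). I'll enlarge these to confirm.

```bash
cat > h.py <<'E'
import numpy as np, cv2
from scipy.spatial.transform import Rotation as R
def ray(s,u,v):
    f=210/np.tan(np.radians(s["vertical_fov"]/2))
    d=np.array([(u-s["cx"])/f,-(v-s["cy"])/f,-1.])
    d=R.from_quat(s["orientation"]).apply(d)
    return np.array(s["origin"]),d/np.linalg.norm(d)
def proj(s,p):
    f=210/np.tan(np.radians(s["vertical_fov"]/2))
    c=R.from_quat(s["orientation"]).inv().apply(np.atleast_2d(p)-s["origin"])
    return np.c_[s["cx"]+f*c[:,0]/-c[:,2], s["cy"]-f*c[:,1]/-c[:,2]]
def tri(obs):
    A=np.zeros((3,3));b=np.zeros(3);L=[]
    for s,u,v in obs:
        o,d=ray(s,u,v);P=np.eye(3)-np.outer(d,d);A+=P;b+=P@o;L.append((o,P))
    x=np.linalg.solve(A,b);return x,[round(float(np.linalg.norm(P@(x-o))),1) for o,P in L]
def onz(s,u,v,z):
    o,d=ray(s,u,v);return o+d*(z-o[2])/d[2]
def crop(s,x0,y0,x1,y1,k,fn):
    im=s["pixels"][y0:y1,x0:x1,::-1]
    im=cv2.resize(im,None,fx=k,fy=k,interpolation=cv2.INTER_CUBIC)
    for i in range(x0-x0%10+10,x1,10):
        cv2.line(im,((i-x0)*k,0),((i-x0)*k,4 if i%50 else 10),(0,0,255),1)
        if i%20==0: cv2.putText(im,str(i),((i-x0)*k-10,20),0,.4,(0,0,255),1)
    for i in range(y0-y0%10+10,y1,10):
        cv2.line(im,(0,(i-y0)*k),(4,(i-y0)*k),(0,0,255),1)
        if i%20==0: cv2.putText(im,str(i),(6,(i-y0)*k+4),0,.4,(0,0,255),1)
    cv2.imwrite(fn,im)
E
python3 - <<'E'
from h import *; from bench import *
import pickle
a=snapshot("scene");b=snapshot("side")
pickle.dump((a,b),open("s0.pkl","wb"))
crop(a,165,150,275,230,7,"pics/a_ins.png")
crop(a,415,225,525,335,5,"pics/a_bas.png")
crop(b,265,215,375,320,5,"pics/b_ins.png")
crop(b,180,125,260,185,8,"pics/b_bas.png")
print(R.from_quat(read_state()["orientation"]).as_matrix().round(3))
E
```

```text
[[-0.001  1.     0.   ]
 [-0.     0.    -1.   ]
 [-1.    -0.001  0.   ]]
```

View pics/a_ins.png

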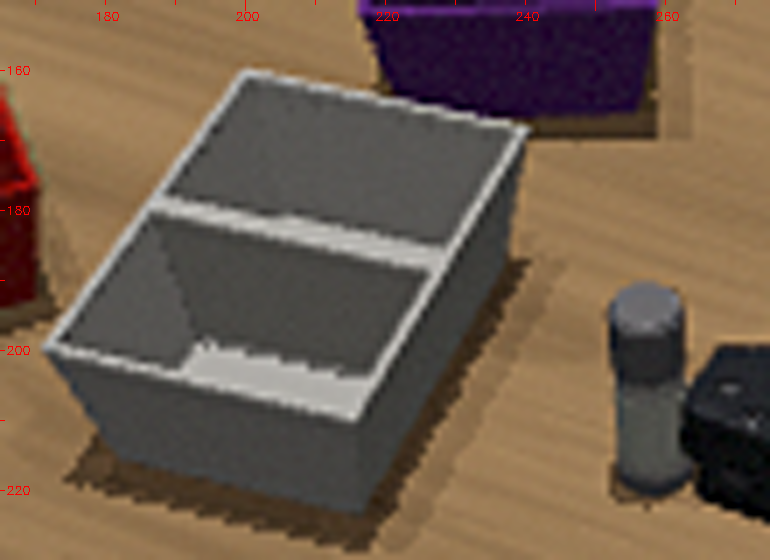

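View pics/a_bas.png

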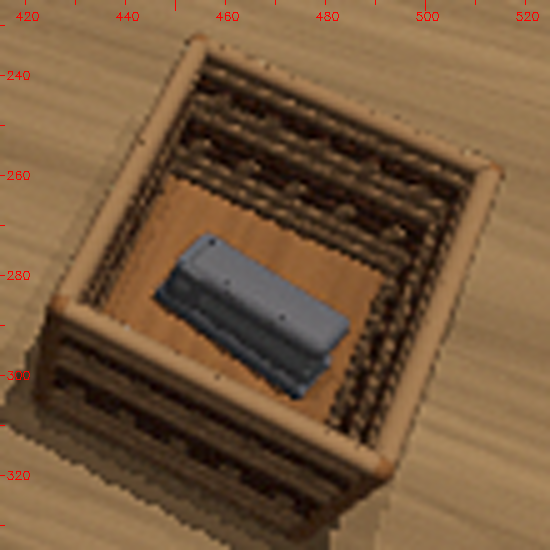

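View pics/b_ins.png

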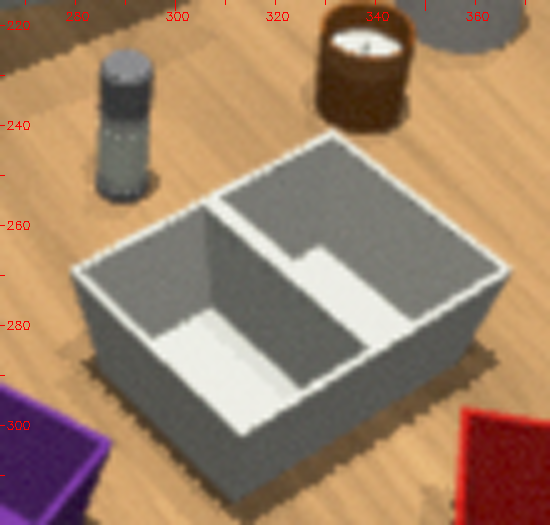

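View pics/b_bas.png

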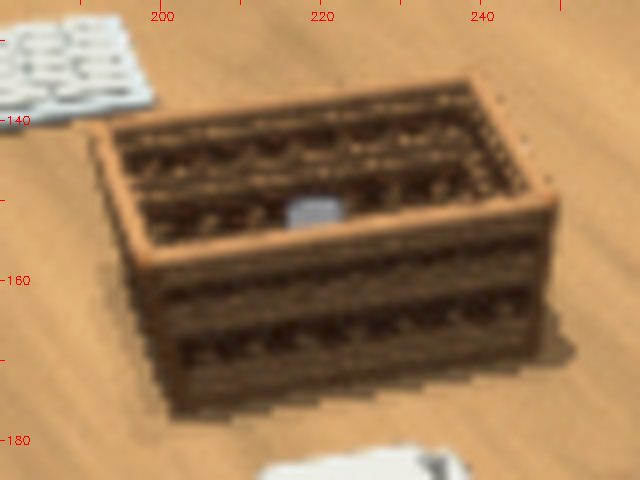

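```bash
python3 - <<'E'
from h import *; import pickle
a,b=pickle.load(open("s0.pkl","rb"))
def fit(pa,pb,n):
    P=[]
    for x,y in zip(pa,pb):
        p,r=tri([(a,*x),(b,*y)]);P.append(p);print(n,p.round(1),r)
    P=np.array(P);c=P.mean(0);print(" centre",c.round(1))
    for i,j in((0,1),(1,2),(2,3),(3,0)):
        d=P[j]-P[i];print("  ",np.linalg.norm(d).round(1),np.degrees(np.arctan2(d[1],d[0])).round(1))
fit([(200,160),(240.5,168),(216,210),(171.5,199.5)],[(313,302),(280,269),(331,241.5),(367,269)],"ins")
fit([(454.4,233),(514.6,259),(492.4,318.4),(427,285)],[(198.1,157.5),(191.9,140.6),(239,134.8),(249.1,149.1)],"bas")
print("glue top",tri([(a,257.5,193),(b,290.4,228.3)]),onz(a,257.5,193,94),onz(b,290.4,228.3,94))
# stapler top, z=46
for u,v in[(457,272),(484.5,289),(481,295),(453,277)]: print("st",onz(a,u,v,46).round(1))
E
```

```text
ins [ 406.1 -434.1   71.6] [1.9, 1.9]
ins [ 388.6 -302.8   72.7] [3.5, 3.5]
ins [ 567.6 -275.5   70.8] [1.9, 1.9]
ins [ 586.9 -407.9   72. ] [2.2, 2.2]
 centre [ 487.3 -355.1   71.8]
   132.4 97.6
   181.2 8.7
   133.8 -81.7
   182.7 -171.8
bas [392.4 318.5  87.9] [1.5, 1.5]
bas [416.3 459.8  88. ] [2.4, 2.4]
bas [602.7 427.1  85.8] [3.0, 3.0]
bas [581.9 286.1  91.8] [2.3, 2.3]
 centre [498.3 372.9  88.4]
   143.2 80.4
   189.3 -9.9
   142.7 -98.4
   192.3 170.3
glue top (array([ 481.85815396, -194.37684855,   92.94569645]), [3.1, 3.1]) [ 479.90830503 -192.12978536   94.        ] [ 482.79171944 -198.47832698   94.        ]
st [474.3 351.   46. ]
st [496.6 416.9  46. ]
st [517.3 411.3  46. ]
st [493.6 344.5  46. ]
```

Triangulation gives residuals of 2–3 mm and the heights check (insert 72, basket about 88, glue 93). The plan is to put the stapler from the basket into the insert's +x compartment, then the glue into the -x compartment. Then I'll carry the loaded insert by its divider, seat it and push it down. First I'll hover over the basket.

```bash
cat > go.py <<'E'
# work out shift/turn from measured pose to a target pose (tool down, jaw yaw deg)
import sys; from h import *; from bench import read_state
def need(x,y,z,yaw):
    s=read_state();Rc=R.from_quat(s["orientation"])
    c,sn=np.cos(np.radians(yaw)),np.sin(np.radians(yaw))
    Rt=R.from_matrix(np.c_[[0,0,-1],[c,sn,0],[sn,-c,0]])
    l=Rc.inv().apply(np.array([x,y,z])-s["position"]);r=(Rc.inv()*Rt).as_rotvec()
    print("t",round(s["time"],2),"pos",s["position"].round(1),"gap",round(s["finger_gap"],1),"F",s["contact_force"].round(1),"-> lin",l.round(1),"rot",r.round(3))
if __name__=="__main__": need(*map(float,sys.argv[1:5]))
E
python3 -m crank '[{"linear":[0,-120,-290],"delta_rot":[0,0,0],"fingers":60},{"linear":[0,-120,-290],"delta_rot":[0,0,0],"fingers":60},{"linear":[0,-120,-290],"delta_rot":[0,0,0],"fingers":60},{"linear":[0,-120,-290],"delta_rot":[0,0,0],"fingers":60},{"linear":[0,-120,-290],"delta_rot":[0,0,0],"fingers":60}]' 20
python3 go.py 495 381 239 -19
```

```text
time: 0.88
position: [529.6, 290.4, 238.8]
orientation: [0.5, 0.5, -0.5, 0.5]
contact_force: [0.6, 0.2, 0.6]
finger_gap: 60.2
t 0.88 pos [529.6 290.4 238.8] gap 60.2 F [0.6 0.2 0.6] -> lin [ -0.2 -34.6 -90.6] rot [ 0.331 -0.    -0.   ]
```

```bash

python3 -m crank '[{"linear":[0,-35,-90],"delta_rot":[0.15,0,0],"fingers":60},{"linear":[0,-35,-90],"delta_rot":[0.33,0,0],"fingers":60},{"linear":[0,-35,-90],"delta_rot":[0.33,0,0],"fingers":60}]'
python3 - <<'E'
from h import *; from bench import *; import pickle
s=snapshot("wrist");pickle.dump(s,open("w1.pkl","wb"));cv2.imwrite("pics/w1.png",s["pixels"][:,:,::-1])
st=read_state();print(st["position"].round(1),st["time"])
E
```

```text
time: 1.25
position: [493.1, 382.4, 238.5]
orientation: [-0.574, -0.413, 0.574, -0.412]
contact_force: [-0.5, -0.3, -0.6]
finger_gap: 59.8
[494.7 379.6 238.5] 1.3
```

View pics/w1.png

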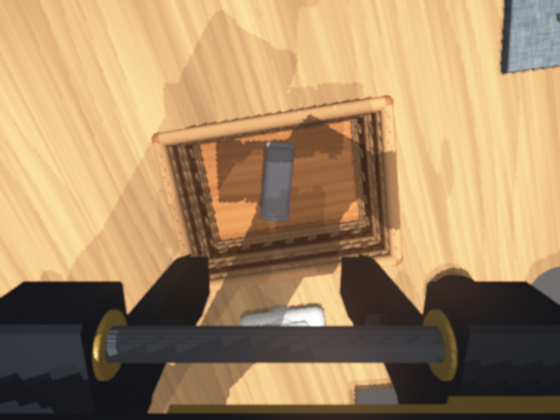

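```bash
python3 - <<'E'
from h import *; import pickle
a,b=pickle.load(open("s0.pkl","rb"));w=pickle.load(open("w1.pkl","rb"))
crop(w,235,120,325,250,5,"pics/w1c.png")
print(tri([(a,482.7,292),(w,280,143)]),tri([(a,455,274.5),(w,275.5,220)]))
for u,v in[(280,143),(275.5,220)]:print(onz(w,u,v,46))
for p,q,r in[((154.5,136),(427,285),0),]:pass
for wq,aq,bq in [((391,98),(492.4,318.4),(239,134.8)),((155,136),(514.6,259),(191.9,140.6)),((402,265),(427,285),(249.1,149.1))]:
    print(onz(w,*wq,90).round(1),[ (round(tri([(w,*wq),(a,*x)])[0][0],1)) for x in [aq]],tri([(w,*wq),(a,*aq),(b,*bq)]))
E
```

```text
(array([508.293966  , 415.81954739,  46.17065791]), [2.2, 2.2]) (array([481.25971303, 347.1228293 ,  44.02053753]), [1.3, 1.3])
[509.17627637 417.79406023  46.        ]
[480.75791273 346.59259028  46.        ]
[604.4 427.7  90. ] [np.float64(603.9)] (array([603.83612611, 427.20834323,  86.43618887]), [1.6, 3.3, 3.0])
[415.1 460.4  90. ] [np.float64(415.3)] (array([415.57151696, 460.05671814,  87.9568534 ]), [1.1, 1.9, 2.9])
[580.7 282.9  90. ] [np.float64(580.4)] (array([581.17793224, 285.19654918,  92.22565157]), [1.3, 2.5, 2.4])
```

View pics/w1c.png

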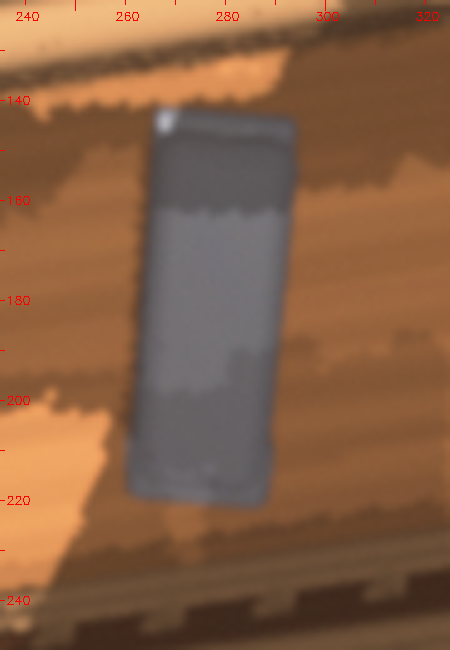

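```bash
python3 go.py 495 382 32 -21.7
python3 -m crank '[{"linear":[60,0,-2],"delta_rot":[0.047,0,0],"fingers":60},{"linear":[120,0,-2],"delta_rot":[0.047,0,0],"fingers":60},{"linear":[165,0,-2],"delta_rot":[0.047,0,0],"fingers":60},{"linear":[190,0,-2],"delta_rot":[0.047,0,0],"fingers":60},{"linear":[190,0,-2],"delta_rot":[0.047,0,0],"fingers":60}]' 20
python3 go.py 495 382 32 -21.7
```

```text
t 1.3 pos [494.7 379.6 238.5] gap 60.3 F [-0.3 -0.4 -0.4] -> lin [206.5  -0.5  -2.4] rot [0.053 0.001 0.   ]
time: 1.92
position: [496.1, 377.5, 46.9]
orientation: [-0.584, -0.397, 0.587, -0.398]
contact_force: [0.5, 0.2, 0.7]
finger_gap: 59.9
t 1.93 pos [496.1 377.5  46.9] gap 59.9 F [0.5 0.2 0.7] -> lin [14.8 -2.7 -3.8] rot [0.001 0.004 0.001]
```

```bash

python3 -m crank '[{"linear":[9,-2,-3],"delta_rot":[0,0,0],"fingers":60},{"linear":[15,-2,-3],"delta_rot":[0,0,0],"fingers":60},{"linear":[15,-2,-3],"delta_rot":[0,0,0],"fingers":0},{"linear":[15,-2,-3],"delta_rot":[0,0,0],"fingers":0},{"linear":[15,-2,-3],"delta_rot":[0,0,0],"fingers":0}]' 25
python3 go.py 495 382 32 -21.7
python3 - <<'E'
from h import *; from bench import *
s=snapshot("scene");crop(s,400,180,540,330,4,"pics/g1.png")
s=snapshot("wrist");cv2.imwrite("pics/g1w.png",s["pixels"][:,:,::-1])
E
```

```text
time: 2.55
position: [495.6, 384.3, 34.1]
orientation: [0.585, 0.398, -0.585, 0.398]
contact_force: [-0.3, 0.7, -0.3]
finger_gap: 32.1
t 2.55 pos [495.6 384.3  34.1] gap 32.1 F [-0.3  0.7 -0.3] -> lin [2.1 0.3 2.4] rot [ 0.002 -0.    -0.   ]
```

View pics/g1w.png

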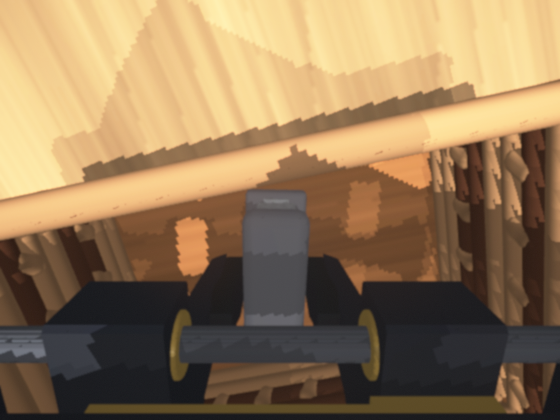

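The picture shows the stapler between the fingers at (275,255). I'll finish closing 2 mm lower, then lift straight up.

```bash

python3 -m crank '[{"linear":[0,0,0],"delta_rot":[0,0,0],"fingers":0},{"linear":[0,0,0],"delta_rot":[0,0,0],"fingers":0},{"linear":[-20,0,0],"delta_rot":[0,0,0],"fingers":0},{"linear":[-60,0,0],"delta_rot":[0,0,0],"fingers":0},{"linear":[-110,0,0],"delta_rot":[0,0,0],"fingers":0}]' 25
python3 - <<'E'
from h import *; from bench import *
s=snapshot("scene");crop(s,400,150,540,330,3,"pics/g2.png")
s=snapshot("wrist");cv2.imwrite("pics/g2w.png",s["pixels"][:,:,::-1])
E
python3 go.py 530 -349 200 8.3
```

```text
time: 3.28
position: [494.7, 383.7, 145.1]
orientation: [-0.584, -0.397, 0.585, -0.398]
contact_force: [1.2, -0.1, -1.0]
finger_gap: 27.5
t 3.38 pos [498.5 386.7 150.5] gap 27.7 F [0.3 0.6 0.1] -> lin [-54.4 300.6 671.8] rot [-0.522 -0.008 -0.007]
```

View pics/g2.png

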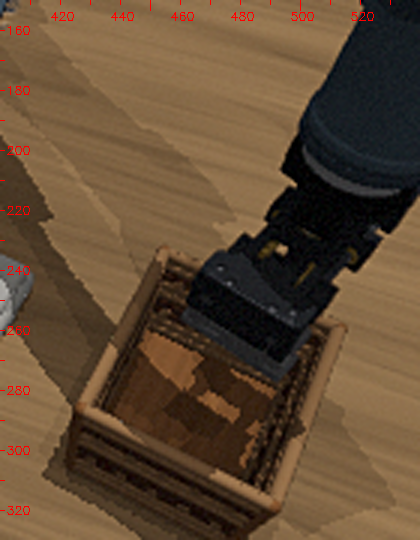

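```bash

python3 -m crank '[{"linear":[-40,5,10],"delta_rot":[0,0,0],"fingers":0},{"linear":[-55,40,70],"delta_rot":[0,0,0],"fingers":0},{"linear":[-55,65,125],"delta_rot":[0,0,0],"fingers":0},{"linear":[-55,90,182],"delta_rot":[0,0,0],"fingers":0},{"linear":[-55,115,239],"delta_rot":[0,0,0],"fingers":0}]'
python3 -m crank '[{"linear":[0,25,57],"delta_rot":[0,0,0],"fingers":0},{"linear":[0,50,114],"delta_rot":[-0.1,0,0],"fingers":0},{"linear":[0,75,171],"delta_rot":[-0.2,0,0],"fingers":0},{"linear":[0,100,228],"delta_rot":[-0.35,0,0],"fingers":0},{"linear":[0,125,285],"delta_rot":[-0.52,0,0],"fingers":0}]'
python3 go.py 529 -349 200 8.3
```

```text
time: 4.0
position: [513.8, 123.3, 199.2]
orientation: [0.585, 0.397, -0.585, 0.398]
contact_force: [1.0, -1.1, -0.4]
finger_gap: 27.8
time: 4.62
position: [525.1, -187.4, 199.1]
orientation: [0.462, 0.536, -0.461, 0.536]
contact_force: [1.2, 0.1, -0.3]
finger_gap: 27.4
t 4.62 pos [ 525.1 -187.4  199.1] gap 27.4 F [ 1.2  0.1 -0.3] -> lin [ -0.9 -20.1 160.4] rot [ 0.004 -0.    -0.   ]
```

```bash

python3 -m crank '[{"linear":[0,-8,58],"delta_rot":[0,0,0],"fingers":0},{"linear":[0,-15,115],"delta_rot":[0,0,0],"fingers":0},{"linear":[0,-20,160],"delta_rot":[0,0,0],"fingers":0},{"linear":[0,-20,160],"delta_rot":[0,0,0],"fingers":0},{"linear":[0,-20,160],"delta_rot":[0,0,0],"fingers":0}]'
python3 - <<'E'
from h import *; from bench import *; import pickle
s=snapshot("wrist");cv2.imwrite("pics/w2.png",s["pixels"][:,:,::-1]);pickle.dump(s,open("w2.pkl","wb"))
E
python3 go.py 529 -349 200 8.3
```

```text
time: 5.25
position: [528.4, -345.8, 198.6]
orientation: [0.463, 0.535, -0.463, 0.534]
contact_force: [-0.1, -0.3, -1.1]
finger_gap: 27.6
t 5.3 pos [ 528.7 -345.1  198.6] gap 27.5 F [ 0.3  0.7 -1.6] -> lin [-1.4 -0.3  3.9] rot [-0.    -0.001  0.   ]
```

View pics/w2.png

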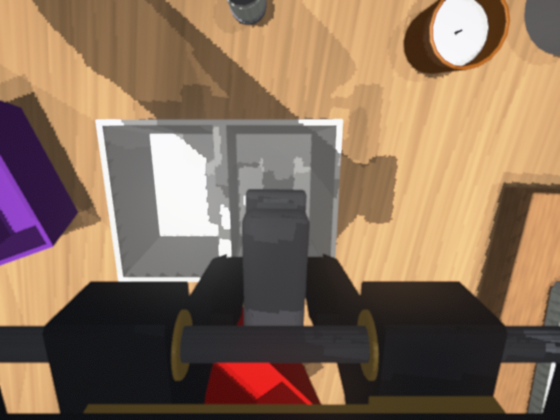

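```bash
python3 - <<'E'
from h import *; import pickle
w=pickle.load(open("w2.pkl","rb"))
P=[onz(w,u,v,72) for u,v in[(96,120),(343,120),(117,281)]]
print(np.round(P,1),((P[1]+P[2])/2).round(1))
for i,j in((0,1),(2,0)):
    d=P[j]-P[i];print(np.linalg.norm(d),np.degrees(np.arctan2(d[1],d[0])))
E
```

```text
[[ 386.5 -302.4   72. ]
 [ 568.8 -276.2   72. ]
 [ 404.  -434.8   72. ]] [ 486.4 -355.5   72. ]
184.22259579028278 8.184347759544044
133.5141361602625 97.52992297063165
```

```bash

python3 -m crank '[{"linear":[40,0,0],"delta_rot":[0,0,0],"fingers":0},{"linear":[90,0,0],"delta_rot":[0,0,0],"fingers":0},{"linear":[130,0,0],"delta_rot":[0,0,0],"fingers":0},{"linear":[150,0,0],"delta_rot":[0,0,0],"fingers":0},{"linear":[156,0,0],"delta_rot":[0,0,0],"fingers":0}]'
python3 go.py 530 -347 34 8.1
python3 -m crank '[{"linear":[3,0,0],"delta_rot":[0,0,0],"fingers":0},{"linear":[6,0,0],"delta_rot":[0,0,0],"fingers":0},{"linear":[8,0,0],"delta_rot":[0,0,0],"fingers":0},{"linear":[8,0,0],"delta_rot":[0,0,0],"fingers":0}]'
python3 go.py 530 -347 34 8.1
```

```text
time: 5.92
position: [528.6, -345.8, 42.2]
orientation: [0.463, 0.535, -0.463, 0.534]
contact_force: [0.5, -1.3, -0.2]
finger_gap: 27.8
t 5.92 pos [ 528.6 -345.8   42.2] gap 27.8 F [ 0.5 -1.3 -0.2] -> lin [8.2 1.2 1.4] rot [ 0.003 -0.001  0.001]
time: 6.42
position: [528.6, -347.0, 35.0]
orientation: [0.463, 0.534, -0.463, 0.535]
contact_force: [0.2, -0.4, -0.8]
finger_gap: 27.5
t 6.42 pos [ 528.6 -347.    35. ] gap 27.5 F [ 0.2 -0.4 -0.8] -> lin [1.  1.4 0.2] rot [ 0.002  0.    -0.   ]
```

No contact yet, so I'll go 2 mm lower, then open and back out.

```bash

python3 -m crank '[{"linear":[2,0,0],"delta_rot":[0,0,0],"fingers":27},{"linear":[2,0,0],"delta_rot":[0,0,0],"fingers":35},{"linear":[2,0,0],"delta_rot":[0,0,0],"fingers":35},{"linear":[-30,0,0],"delta_rot":[0,0,0],"fingers":35},{"linear":[-90,0,0],"delta_rot":[0,0,0],"fingers":50}]'
python3 -m crank '[{"linear":[-60,0,0],"delta_rot":[0,0,0],"fingers":50},{"linear":[-90,-20,-60],"delta_rot":[0,0,0],"fingers":50},{"linear":[-90,-30,-120],"delta_rot":[0,0,0],"fingers":50},{"linear":[-90,-30,-130],"delta_rot":[0,0,0],"fingers":50},{"linear":[-90,-30,-130],"delta_rot":[0,0,0],"fingers":50}]'
python3 go.py 481 -195 60 8.1
python3 - <<'E'
from h import *; from bench import *; import pickle
s=snapshot("wrist");cv2.imwrite("pics/w3.png",s["pixels"][:,:,::-1]);pickle.dump(s,open("w3.pkl","wb"))
s=snapshot("side");crop(s,265,150,395,320,3,"pics/b3.png")
E
```

```text
time: 7.05
position: [526.9, -345.8, 123.7]
orientation: [0.463, 0.536, -0.463, 0.533]
contact_force: [0.5, -0.4, -0.0]
finger_gap: 42.8
time: 7.68
position: [480.6, -222.0, 215.0]
orientation: [0.463, 0.535, -0.462, 0.535]
contact_force: [1.0, -0.5, -0.2]
finger_gap: 49.7
t 7.67 pos [ 480.6 -222.   215. ] gap 49.7 F [ 1.  -0.5 -0.2] -> lin [155.    4.2 -26.7] rot [ 0.003  0.    -0.001]
```

View pics/w3.png

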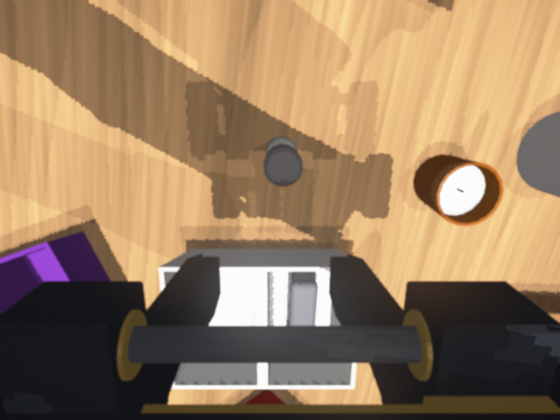

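View pics/b3.png

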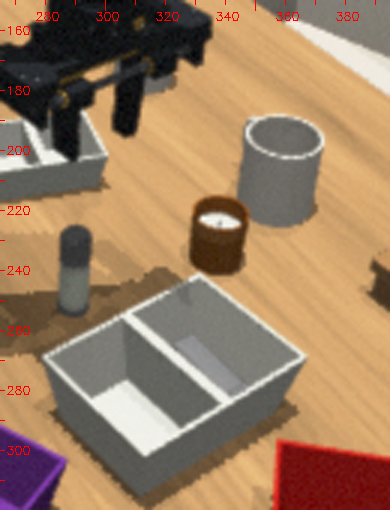

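The stapler is in the far compartment (wrist (302,300), side (328,268)). The glue cap is at wrist (284,167).

```bash
python3 - <<'E'
from h import *; import pickle
a,b=pickle.load(open("s0.pkl","rb"));w=pickle.load(open("w3.pkl","rb"))
print(tri([(a,257.5,193),(b,290.4,228.3),(w,283.5,167)]),onz(w,283.5,167,94))
E
python3 go.py 481 -194.5 60 8.1
```

```text
(array([ 482.12779011, -193.77687646,   92.79992911]), [3.0, 3.3, 0.7]) [ 482.1745293  -192.85577659   94.        ]
t 7.78 pos [ 480.6 -224.1  214.7] gap 49.7 F [ 0.  -0.   0.2] -> lin [154.7   4.5 -29.4] rot [ 0.     0.001 -0.   ]
```

```bash

python3 -m crank '[{"linear":[20,5,-30],"delta_rot":[0,0,0],"fingers":50},{"linear":[80,5,-30],"delta_rot":[0,0,0],"fingers":50},{"linear":[135,5,-30],"delta_rot":[0,0,0],"fingers":50},{"linear":[155,5,-30],"delta_rot":[0,0,0],"fingers":50},{"linear":[155,5,-30],"delta_rot":[0,0,0],"fingers":50}]'
python3 -m crank '[{"linear":[0,0,0],"delta_rot":[0,0,0],"fingers":0},{"linear":[0,0,0],"delta_rot":[0,0,0],"fingers":0},{"linear":[0,0,0],"delta_rot":[0,0,0],"fingers":0},{"linear":[0,0,0],"delta_rot":[0,0,0],"fingers":0}]' 15
python3 go.py 482 -194 60 8.1
```

```text
time: 8.4
position: [479.9, -193.4, 57.8]
orientation: [0.463, 0.535, -0.464, 0.533]
contact_force: [0.0, 0.1, 1.1]
finger_gap: 49.8
time: 8.9
position: [482.0, -192.5, 60.7]
orientation: [0.463, 0.534, -0.463, 0.535]
contact_force: [0.1, -1.3, 6.4]
finger_gap: 30.2
t 8.9 pos [ 482.  -192.5   60.7] gap 30.2 F [ 0.1 -1.3  6.4] -> lin [ 0.7 -0.2  1.5] rot [ 0.002  0.001 -0.002]
```

```bash

python3 -m crank '[{"linear":[-20,0,0],"delta_rot":[0,0,0],"fingers":0},{"linear":[-70,0,0],"delta_rot":[0,0,0],"fingers":0},{"linear":[-110,0,0],"delta_rot":[0,0,0],"fingers":0},{"linear":[-110,-20,40],"delta_rot":[0,0,0],"fingers":0},{"linear":[-110,-40,90],"delta_rot":[0,0,0],"fingers":0}]'
python3 go.py 439.2 -333.8 171 8.1
```

```text
time: 9.52
position: [454.4, -286.8, 170.5]
orientation: [0.462, 0.535, -0.462, 0.536]
contact_force: [0.4, -0.0, -0.1]
finger_gap: 30.0
t 9.53 pos [ 454.4 -286.8  170.5] gap 30.0 F [ 0.4 -0.  -0.1] -> lin [ -0.5 -21.9  44.3] rot [ 0.005  0.    -0.001]
```

```bash

python3 -m crank '[{"linear":[0,-22,44],"delta_rot":[0,0,0],"fingers":0},{"linear":[0,-22,44],"delta_rot":[0,0,0],"fingers":0},{"linear":[50,-22,44],"delta_rot":[0,0,0],"fingers":0},{"linear":[90,-22,44],"delta_rot":[0,0,0],"fingers":0},{"linear":[98,-22,44],"delta_rot":[0,0,0],"fingers":0}]'
python3 -m crank '[{"linear":[0,0,0],"delta_rot":[0,0,0],"fingers":0}]'
python3 go.py 439.2 -333.8 65 8.1
python3 - <<'E'
from h import *; from bench import *; import pickle
s=snapshot("wrist");cv2.imwrite("pics/w4.png",s["pixels"][:,:,::-1]);pickle.dump(s,open("w3.pkl","wb"))
E
```

```text
time: 10.15
position: [437.4, -331.1, 69.5]
orientation: [0.463, 0.537, -0.463, 0.533]
contact_force: [-0.8, 0.5, -0.4]
finger_gap: 30.4
time: 10.28
position: [439.0, -333.0, 72.1]
orientation: [0.463, 0.535, -0.463, 0.535]
contact_force: [-0.2, -0.2, -0.5]
finger_gap: 30.3
t 10.28 pos [ 439.  -333.    72.1] gap 30.3 F [-0.2 -0.2 -0.5] -> lin [7.1 0.1 0.8] rot [ 0.002 -0.    -0.   ]
```

View pics/w4.png

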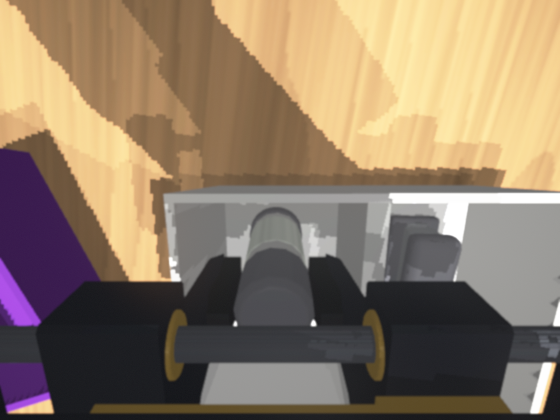

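```bash

python3 -m crank '[{"linear":[4,0,0],"delta_rot":[0,0,0],"fingers":0},{"linear":[7,0,0],"delta_rot":[0,0,0],"fingers":0},{"linear":[7,0,0],"delta_rot":[0,0,0],"fingers":0}]'
python3 -m crank '[{"linear":[1,0,0],"delta_rot":[0,0,0],"fingers":30},{"linear":[1,0,0],"delta_rot":[0,0,0],"fingers":37},{"linear":[1,0,0],"delta_rot":[0,0,0],"fingers":37},{"linear":[-20,0,0],"delta_rot":[0,0,0],"fingers":37},{"linear":[-75,0,0],"delta_rot":[0,0,0],"fingers":37}]'
python3 -m crank '[{"linear":[-40,0,0],"delta_rot":[0,0,0],"fingers":26},{"linear":[-50,30,40],"delta_rot":[0,0,0],"fingers":26},{"linear":[-50,44,28],"delta_rot":[0,0,0],"fingers":26},{"linear":[-50,44,28],"delta_rot":[0,0,0],"fingers":26}]'
python3 go.py 486.7 -355.3 171 8.1
python3 - <<'E'
from h import *; from bench import *; import pickle
s=snapshot("wrist");cv2.imwrite("pics/w5.png",s["pixels"][:,:,::-1]);pickle.dump(s,open("w5.pkl","wb"))
s=snapshot("side");crop(s,265,200,395,330,4,"pics/b5.png")
E
```

```text
time: 10.7
position: [439.1, -333.8, 65.1]
orientation: [0.463, 0.534, -0.463, 0.535]
contact_force: [1.2, 0.2, 0.6]
finger_gap: 30.4
time: 11.32
position: [436.8, -332.2, 138.3]
orientation: [0.463, 0.537, -0.463, 0.532]
contact_force: [1.2, 0.1, 0.7]
finger_gap: 37.0
time: 11.82
position: [486.8, -352.7, 188.9]
orientation: [0.463, 0.536, -0.462, 0.534]
contact_force: [-0.7, -0.9, 0.1]
finger_gap: 26.1
t 11.82 pos [ 486.8 -352.7  188.9] gap 26.1 F [-0.7 -0.9  0.1] -> lin [17.9 -0.4  2.6] rot [ 0.004 -0.002  0.001]
```

View pics/w5.png

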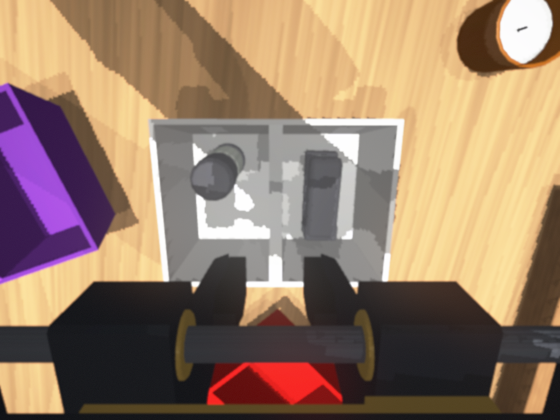

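View pics/b5.png

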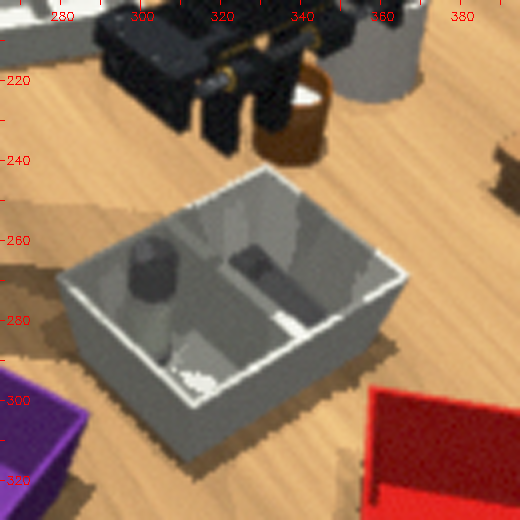

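The glue stands in the left compartment (213,175) and the stapler lies in the right one (322,195). I'll check the insert's rim pose again before gripping.

```bash
python3 - <<'E'
from h import *; import pickle
w=pickle.load(open("w5.pkl","rb"))
P=[onz(w,u,v,72) for u,v in[(150,120),(404,120),(389,287),(165,285)]]
print(np.round(P,1),np.mean(P,0).round(1))
for i,j in((0,1),(3,2),(3,0),(2,1)):
    d=P[j]-P[i];print(np.linalg.norm(d),np.degrees(np.arctan2(d[1],d[0])))
print(proj(w,[[439,-334,98],[439,-334,4]]))
for u in [(268,120),(281,120),(272,286),(285,286)]: print(onz(w,*u,72))
E
python3 go.py 486.7 -355.3 46 8.1
```

```text
[[ 387.8 -302.8   72. ]
 [ 568.5 -276.4   72. ]
 [ 589.6 -408.8   72. ]
 [ 405.9 -433.9   72. ]] [ 488.  -355.5   72. ]
182.653472764703 8.325351178325691
185.42802408531517 7.793160004961616
132.38118793635317 97.8817405557114
134.1108503593916 99.06943314891089
[[210.65066859 179.69789913]
 [228.15890297 159.08961978]]
[ 471.76578885 -290.52125574   72.        ]
[ 481.0158467  -289.16763807   72.        ]
[ 493.63935753 -421.98023584   72.        ]
[ 504.28552995 -420.41495614   72.        ]
t 11.93 pos [ 485.1 -354.   188.8] gap 26.2 F [-0.8 -0.2  0.9] -> lin [142.8   1.6   1.7] rot [ 0.003 -0.001  0.002]
```

```bash

python3 -m crank '[{"linear":[40,2.5,2],"delta_rot":[0,0,0],"fingers":26},{"linear":[80,2.5,2],"delta_rot":[0,0,0],"fingers":26},{"linear":[115,2.5,2],"delta_rot":[0,0,0],"fingers":26},{"linear":[135,2.5,2],"delta_rot":[0,0,0],"fingers":26},{"linear":[144,2.5,2],"delta_rot":[0,0,0],"fingers":26}]'
python3 -m crank '[{"linear":[0,0,0],"delta_rot":[0,0,0],"fingers":26},{"linear":[0,0,0],"delta_rot":[0,0,0],"fingers":0},{"linear":[0,0,0],"delta_rot":[0,0,0],"fingers":0},{"linear":[0,0,0],"delta_rot":[0,0,0],"fingers":0}]' 45
python3 go.py 487.7 -355.5 46 8.1
```

```text
time: 12.55
position: [488.1, -356.4, 44.8]
orientation: [0.463, 0.535, -0.463, 0.534]
contact_force: [0.2, -0.1, 0.2]
finger_gap: 25.8
time: 13.05
position: [489.2, -357.1, 46.8]
orientation: [0.463, 0.534, -0.463, 0.535]
contact_force: [-1.5, 0.7, 6.3]
finger_gap: 9.4
t 13.05 pos [ 489.2 -357.1   46.8] gap 9.4 F [-1.5  0.7  6.3] -> lin [ 0.8 -1.2 -1.8] rot [ 0.001  0.001 -0.001]
```

```bash

python3 -m crank '[{"linear":[-4,0,0],"delta_rot":[0,0,0],"fingers":0},{"linear":[-12,0,0],"delta_rot":[0,0,0],"fingers":0},{"linear":[-25,0,0],"delta_rot":[0,0,0],"fingers":0},{"linear":[-40,0,0],"delta_rot":[0,0,0],"fingers":0},{"linear":[-55,0,0],"delta_rot":[0,0,0],"fingers":0}]'
python3 -m crank '[{"linear":[-16,0,0],"delta_rot":[0,0,0],"fingers":0},{"linear":[-35,0,0],"delta_rot":[0,0,0],"fingers":0},{"linear":[-55,0,0],"delta_rot":[0,0,0],"fingers":0},{"linear":[-72,0,0],"delta_rot":[0,0,0],"fingers":0},{"linear":[-85,0,0],"delta_rot":[0,0,0],"fingers":0}]'
python3 go.py 498 372.5 190 -9.8
python3 - <<'E'
from h import *; from bench import *; import pickle
a=snapshot("scene");crop(a,140,90,300,240,4,"pics/a6.png")
s=snapshot("wrist");cv2.imwrite("pics/w6.png",s["pixels"][:,:,::-1]);pickle.dump(s,open("w6.pkl","wb"))
print(onz(a,330,355,0))
E
```

```text
time: 13.68
position: [489.2, -356.7, 102.1]
orientation: [0.463, 0.534, -0.463, 0.535]
contact_force: [0.4, 0.1, -3.0]
finger_gap: 9.6
time: 14.3
position: [489.1, -356.7, 187.0]
orientation: [0.463, 0.534, -0.463, 0.535]
contact_force: [0.4, 0.1, -2.4]
finger_gap: 9.7
t 14.3 pos [ 489.1 -356.7  187. ] gap 9.7 F [ 0.4  0.1 -2.4] -> lin [  -3.3  112.8 -720.5] rot [ 0.314  0.    -0.001]
[781.09210325 141.65771084   0.        ]
```

View pics/w6.png

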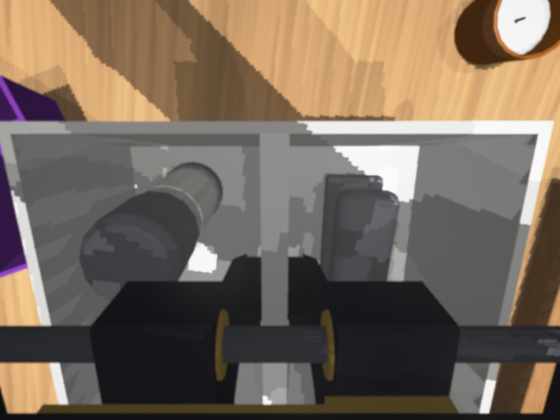

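View pics/a6.png

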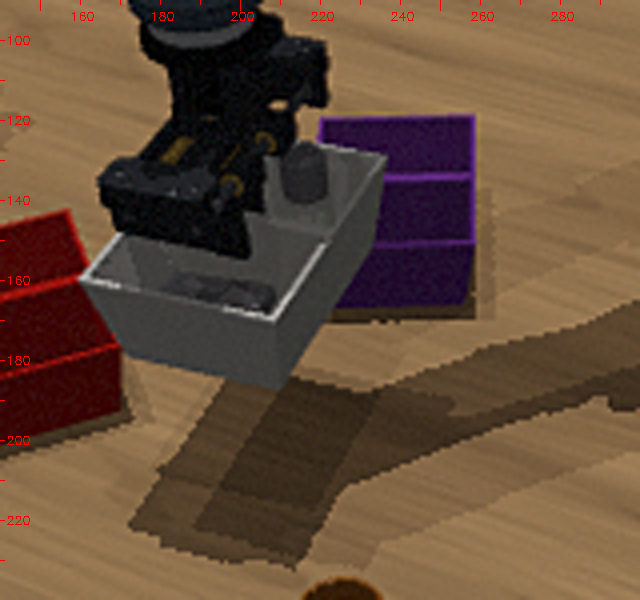

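```bash

python3 -m crank '[{"linear":[0,1,-8],"delta_rot":[0,0,0],"fingers":0},{"linear":[-1,3,-22],"delta_rot":[0,0,0],"fingers":0},{"linear":[-2,7,-42],"delta_rot":[0,0,0],"fingers":0},{"linear":[-3,11,-69],"delta_rot":[0,0,0],"fingers":0},{"linear":[-3,16,-104],"delta_rot":[0,0,0],"fingers":0}]'
python3 -m crank '[{"linear":[0,6,-40],"delta_rot":[0,0,0],"fingers":0},{"linear":[0,12,-79],"delta_rot":[0,0,0],"fingers":0},{"linear":[0,19,-119],"delta_rot":[0,0,0],"fingers":0},{"linear":[0,25,-158],"delta_rot":[0,0,0],"fingers":0},{"linear":[0,31,-198],"delta_rot":[0,0,0],"fingers":0}]'
python3 -m crank '[{"linear":[0,6,-40],"delta_rot":[0,0,0],"fingers":0},{"linear":[0,12,-79],"delta_rot":[0,0,0],"fingers":0},{"linear":[0,19,-119],"delta_rot":[0,0,0],"fingers":0},{"linear":[0,25,-158],"delta_rot":[0,0,0],"fingers":0},{"linear":[0,31,-198],"delta_rot":[0,0,0],"fingers":0}]'
python3 -m crank '[{"linear":[0,6,-38],"delta_rot":[0.04,0,0],"fingers":0},{"linear":[0,11,-71],"delta_rot":[0.1,0,0],"fingers":0},{"linear":[0,16,-101],"delta_rot":[0.18,0,0],"fingers":0},{"linear":[0,20,-124],"delta_rot":[0.26,0,0],"fingers":0},{"linear":[0,23,-144],"delta_rot":[0.314,0,0],"fingers":0}]'
python3 go.py 498 372.5 190 -9.8
```

```text
time: 15.02
position: [489.9, -249.4, 188.6]
orientation: [0.463, 0.535, -0.463, 0.534]
contact_force: [1.0, 0.4, -2.8]
finger_gap: 9.9
time: 15.65
position: [491.7, -48.3, 188.7]
orientation: [0.463, 0.535, -0.463, 0.535]
contact_force: [0.7, -0.4, -3.1]
finger_gap: 9.4
time: 16.27
position: [493.6, 151.8, 188.7]
orientation: [0.463, 0.535, -0.463, 0.535]
contact_force: [0.9, -0.2, -2.1]
finger_gap: 9.4
time: 16.9
position: [495.4, 297.4, 188.5]
orientation: [-0.541, -0.456, 0.541, -0.455]
contact_force: [-1.1, 0.4, -2.7]
finger_gap: 9.4
t 16.9 pos [495.4 297.4 188.5] gap 9.4 F [-1.1  0.4 -2.7] -> lin [ -1.5 -10.2 -74.5] rot [0.    0.    0.001]
```

```bash

python3 -m crank '[{"linear":[0,-2,-16],"delta_rot":[0,0,0],"fingers":0},{"linear":[0,-5,-36],"delta_rot":[0,0,0],"fingers":0},{"linear":[0,-8,-54],"delta_rot":[0,0,0],"fingers":0},{"linear":[0,-10,-67],"delta_rot":[0,0,0],"fingers":0},{"linear":[0,-10,-74],"delta_rot":[0,0,0],"fingers":0}]'
python3 -m crank '[{"linear":[0,0,0],"delta_rot":[0,0,0],"fingers":0},{"linear":[0,0,0],"delta_rot":[0,0,0],"fingers":0}]'
python3 - <<'E'
from h import *; from bench import *; import pickle
s=snapshot("wrist");cv2.imwrite("pics/w7.png",s["pixels"][:,:,::-1]);pickle.dump(s,open("w7.pkl","wb"))
a=snapshot("scene");pickle.dump(a,open("a7.pkl","wb"));crop(a,380,140,530,330,3,"pics/a7.png")
b=snapshot("side");pickle.dump(b,open("b7.pkl","wb"));crop(b,170,70,270,190,5,"pics/b7.png")
print(read_state()["position"])
E
```

```text
time: 17.52
position: [499.7, 370.7, 188.6]
orientation: [-0.541, -0.456, 0.541, -0.456]
contact_force: [-0.5, -0.5, -2.7]
finger_gap: 9.7
time: 17.77
position: [500.1, 368.9, 188.6]
orientation: [-0.541, -0.455, 0.541, -0.455]
contact_force: [0.6, -0.3, -2.3]
finger_gap: 9.5
[500.05225209 369.17166063 188.73727873]
```

View pics/w7.png

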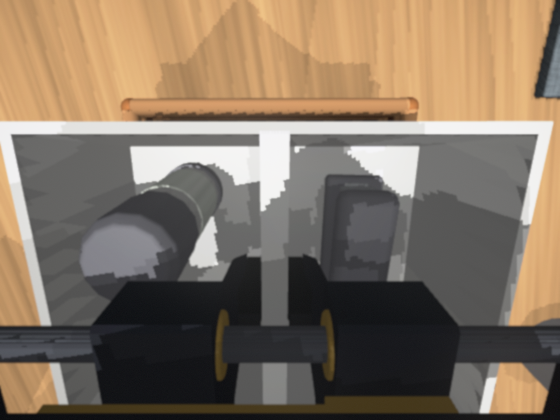

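View pics/a7.png

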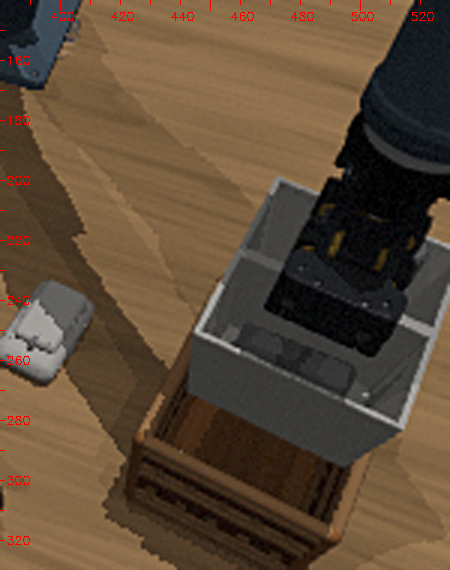

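View pics/b7.png

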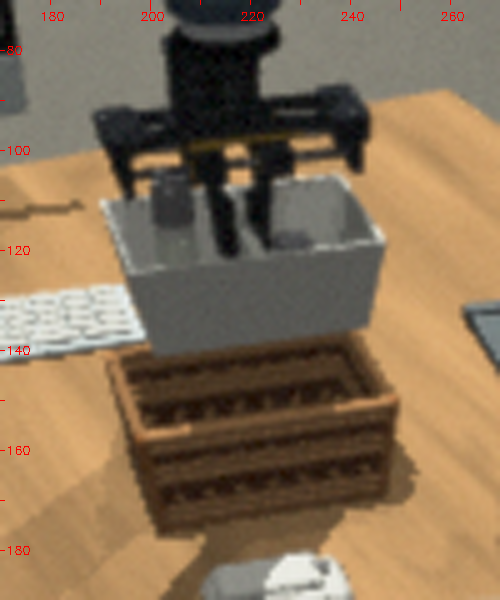

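```bash
python3 - <<'E'
from h import *; import pickle
w=pickle.load(open("w7.pkl","rb"));a=pickle.load(open("a7.pkl","rb"))
crop(w,100,90,450,150,2,"pics/w7c.png")
yi=np.radians(-9.8);ey=np.array([-np.sin(yi),np.cos(yi),0]);ex=np.array([np.cos(yi),np.sin(yi),0])
zr=188.7+25.2
m=onz(w,274.7,121.5,zr); r=onz(w,553,121.5,zr)
print("insert far mid",m.round(1),"->c",(m-67.5*ey).round(1),"right corner->c",(r-67.5*ey-92.5*ex).round(1))
l,rr=onz(w,122,99,90),onz(w,418,98,90)
d=rr-l;print(l.round(1),rr.round(1),np.linalg.norm(d),np.degrees(np.arctan2(d[1],d[0])),"bas c",((l+rr)/2-75*ey).round(1))
# from earlier wrist picture
w1=pickle.load(open("w1.pkl","rb"))
for s,(p,q) in ((w1,((155,136),(391,98))),):
    P=onz(s,*p,90);Q=onz(s,*q,90);print("w1 bas",((P+Q)/2-75*ey).round(1))
# scene: insert near corners crop: (193,332)/(402,432)->px
for u,v in((380+193/3,140+333/3),(380+403/3,140+432/3)): print(onz(a,u,v,zr).round(1))
E
```

```text
insert far mid [511.  437.  213.9] ->c [499.6 370.5 213.9] right corner->c [498.5 370.5 213.9]
[413.6 462.4  90. ] [605.3 429.6  90. ] 194.56051803386228 -9.703646560585655 bas c [496.7 372.1  90. ]
w1 bas [497.  370.1  90. ]
[579.  290.1 213.9]
[603.  422.2 213.9]
```

View pics/w7c.png

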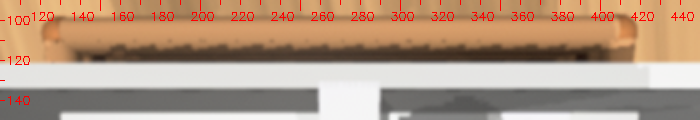

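```bash

python3 -m crank '[{"linear":[8,-2,-0.5],"delta_rot":[0,0,0],"fingers":0},{"linear":[24,-2,-0.5],"delta_rot":[0,0,0],"fingers":0},{"linear":[46,-2,-0.5],"delta_rot":[0,0,0],"fingers":0},{"linear":[68,-2,-0.5],"delta_rot":[0,0,0],"fingers":0},{"linear":[85,-2,-0.5],"delta_rot":[0,0,0],"fingers":0}]'
python3 -m crank '[{"linear":[9,0,0],"delta_rot":[0,0,0],"fingers":0},{"linear":[16,0,0],"delta_rot":[0,0,0],"fingers":0},{"linear":[19,0,0],"delta_rot":[0,0,0],"fingers":0},{"linear":[19,0,0],"delta_rot":[0,0,0],"fingers":0}]'
python3 go.py 497.3 371.5 65 -9.8
python3 - <<'E'
from h import *; from bench import *; import pickle
s=snapshot("wrist");cv2.imwrite("pics/w8.png",s["pixels"][:,:,::-1])
b=snapshot("side");crop(b,170,70,270,190,5,"pics/b8.png")
E
```

```text
time: 18.55
position: [497.2, 370.1, 101.7]
orientation: [-0.54, -0.456, 0.542, -0.456]
contact_force: [0.3, -0.3, -2.9]
finger_gap: 9.8
time: 19.05
position: [498.1, 370.8, 85.0]
orientation: [0.541, 0.455, -0.541, 0.455]
contact_force: [0.7, -0.1, -2.3]
finger_gap: 9.7
t 19.05 pos [498.1 370.8  85. ] gap 9.7 F [ 0.7 -0.1 -2.3] -> lin [20.  -0.9 -0.5] rot [ 0. -0. -0.]
```

View pics/w8.png

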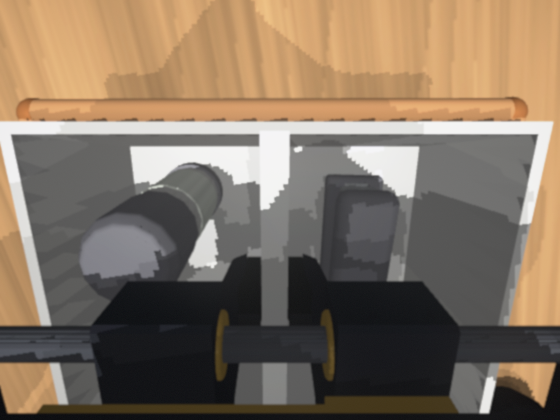

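View pics/b8.png

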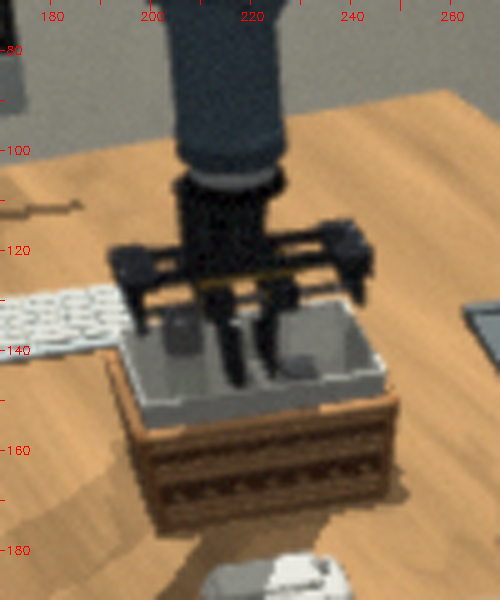

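The insert is centred in the mouth: the basket's far rim spans 18–527 px and the insert's runs parallel to it. I'll lower it slowly and watch the force.

```bash

python3 -m crank '[{"linear":[2,0,0],"delta_rot":[0,0,0],"fingers":0},{"linear":[4,0,0],"delta_rot":[0,0,0],"fingers":0},{"linear":[6,0,0],"delta_rot":[0,0,0],"fingers":0},{"linear":[8,0,0],"delta_rot":[0,0,0],"fingers":0},{"linear":[8,0,0],"delta_rot":[0,0,0],"fingers":0}]'
python3 -m crank '[{"linear":[1,0,0],"delta_rot":[0,0,0],"fingers":0},{"linear":[2,0,0],"delta_rot":[0,0,0],"fingers":0},{"linear":[3,0,0],"delta_rot":[0,0,0],"fingers":0},{"linear":[4,0,0],"delta_rot":[0,0,0],"fingers":0},{"linear":[4,0,0],"delta_rot":[0,0,0],"fingers":0}]'
python3 go.py 497.3 371.5 65 -9.8
```

```text
time: 19.77
position: [497.7, 370.8, 76.5]
orientation: [-0.541, -0.456, 0.541, -0.455]
contact_force: [-0.5, 0.6, -2.7]
finger_gap: 9.5
time: 20.4
position: [498.0, 370.9, 72.8]
orientation: [0.541, 0.456, -0.541, 0.455]
contact_force: [-1.3, -0.5, 0.7]
finger_gap: 9.5
t 20.4 pos [498.  370.9  72.8] gap 9.5 F [-1.3 -0.5  0.7] -> lin [ 7.8 -0.7 -0.5] rot [ 0. -0. -0.]
```

```bash

python3 -m crank '[{"linear":[1,0,0],"delta_rot":[0,0,0],"fingers":0},{"linear":[2,0,0],"delta_rot":[0,0,0],"fingers":0},{"linear":[3,0,0],"delta_rot":[0,0,0],"fingers":0},{"linear":[4,0,0],"delta_rot":[0,0,0],"fingers":0},{"linear":[4,0,0],"delta_rot":[0,0,0],"fingers":0}]'
python3 -m crank '[{"linear":[0.7,0,0],"delta_rot":[0,0,0],"fingers":0},{"linear":[1.5,0,0],"delta_rot":[0,0,0],"fingers":0},{"linear":[2,0,0],"delta_rot":[0,0,0],"fingers":0},{"linear":[2,0,0],"delta_rot":[0,0,0],"fingers":0}]'
python3 go.py 497.3 371.5 65 -9.8
python3 - <<'E'
from h import *; from bench import *; import pickle
s=snapshot("wrist");cv2.imwrite("pics/w9.png",s["pixels"][:,:,::-1]);pickle.dump(s,open("w9.pkl","wb"))
b=snapshot("side");crop(b,180,110,260,180,8,"pics/b9.png")
a=snapshot("scene");crop(a,415,180,535,330,4,"pics/a9.png")
E
```

```text
time: 21.02
position: [498.1, 370.9, 68.9]
orientation: [0.541, 0.456, -0.541, 0.455]
contact_force: [-2.2, -0.1, 3.7]
finger_gap: 9.6
time: 21.52
position: [498.2, 370.9, 67.1]
orientation: [0.541, 0.455, -0.541, 0.455]
contact_force: [-2.8, -0.2, 6.7]
finger_gap: 9.5
t 21.52 pos [498.2 370.9  67.1] gap 9.5 F [-2.8 -0.2  6.7] -> lin [ 2.1 -1.  -0.4] rot [ 0.    -0.001 -0.   ]
```

View pics/a9.png

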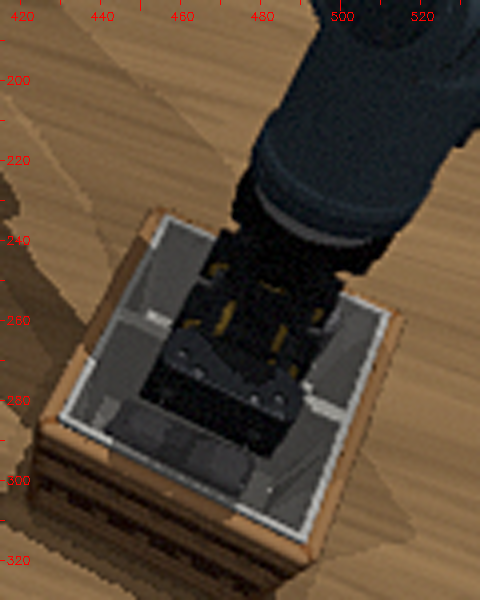

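View pics/b9.png

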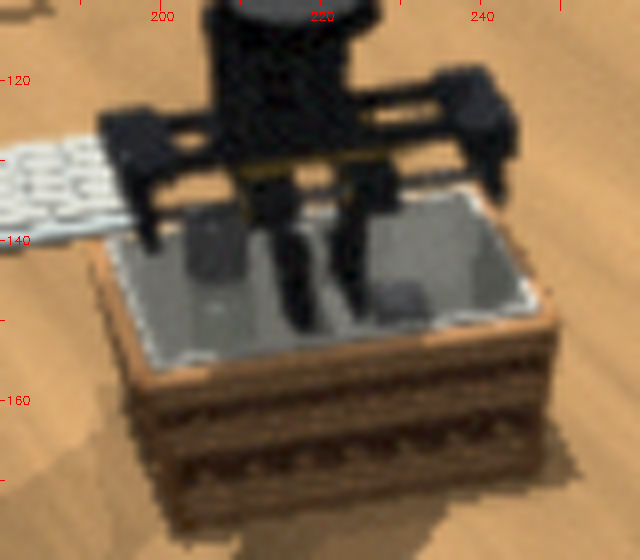

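View pics/w9.png

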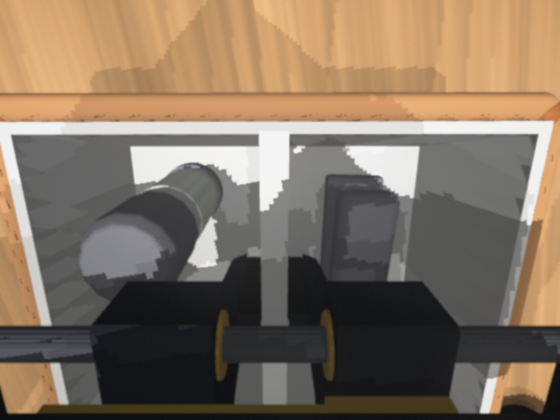

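The insert has not slipped: its rim is still at v=122 in the wrist picture. The rim is about 2 mm proud, so I'll go down the last 2 mm.

```bash

python3 -m crank '[{"linear":[0.7,0,0],"delta_rot":[0,0,0],"fingers":0},{"linear":[1.4,0,0],"delta_rot":[0,0,0],"fingers":0},{"linear":[2,0,0],"delta_rot":[0,0,0],"fingers":0},{"linear":[2,0,0],"delta_rot":[0,0,0],"fingers":0},{"linear":[2,0,0],"delta_rot":[0,0,0],"fingers":0}]'
python3 go.py 497.3 371.5 65 -9.8
python3 - <<'E'
from h import *; from bench import *; import pickle
b=snapshot("side");crop(b,180,110,260,180,8,"pics/b10.png")
s=snapshot("wrist");pickle.dump(s,open("w10.pkl","wb"));crop(s,0,80,560,180,1,"pics/w10.png")
E
```

```text
time: 22.3
position: [498.3, 371.0, 65.3]
orientation: [0.541, 0.456, -0.541, 0.455]
contact_force: [-4.3, -0.7, 8.4]
finger_gap: 9.6
t 22.3 pos [498.3 371.   65.3] gap 9.6 F [-4.3 -0.7  8.4] -> lin [ 0.3 -1.  -0.3] rot [ 0.    -0.001 -0.001]
```

View pics/b10.png

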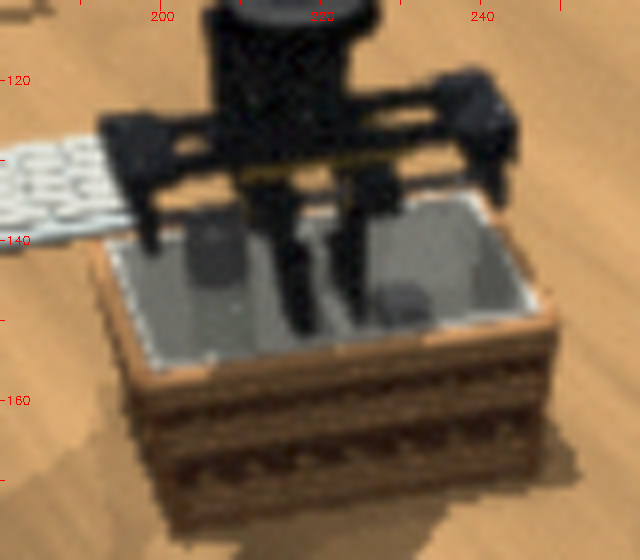

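Force is about 11 N in total, which matches the flush range, and the rim looks flush. I'll release and back off straight up.

```bash

python3 -m crank '[{"linear":[0,0,0],"delta_rot":[0,0,0],"fingers":24},{"linear":[0,0,0],"delta_rot":[0,0,0],"fingers":24},{"linear":[0,0,0],"delta_rot":[0,0,0],"fingers":24}]'
python3 go.py 497.3 371.5 65 -9.8
python3 -m crank '[{"linear":[-8,0,0],"delta_rot":[0,0,0],"fingers":24},{"linear":[-30,0,0],"delta_rot":[0,0,0],"fingers":24},{"linear":[-75,0,0],"delta_rot":[0,0,0],"fingers":24},{"linear":[-125,0,0],"delta_rot":[0,0,0],"fingers":24},{"linear":[-150,0,0],"delta_rot":[0,0,0],"fingers":24}]'
python3 -m crank '[{"linear":[0,0,0],"delta_rot":[0,0,0],"fingers":24}]'
python3 - <<'E'
from h import *; from bench import *; import pickle
a=snapshot("scene");b=snapshot("side");s=snapshot("wrist");pickle.dump((a,b,s),open("f.pkl","wb"))
crop(a,415,215,525,335,5,"pics/a11.png")
crop(b,180,120,260,185,8,"pics/b11.png")
cv2.imwrite("pics/w11.png",s["pixels"][:,:,::-1]);print(read_state()["position"],read_state()["contact_force"])
E
```

```text
time: 22.78
position: [498.1, 370.4, 64.4]
orientation: [-0.541, -0.455, 0.541, -0.455]
contact_force: [0.4, 0.4, 0.3]
finger_gap: 24.0
t 22.77 pos [498.1 370.4  64.4] gap 24.0 F [0.4 0.4 0.3] -> lin [-0.6 -1.  -1. ] rot [-0.  0. -0.]
time: 23.4
position: [499.0, 371.5, 218.4]
orientation: [0.543, 0.455, -0.539, 0.455]
contact_force: [-0.2, 0.4, -0.7]
finger_gap: 23.9
time: 23.52
position: [499.2, 371.6, 217.4]
orientation: [0.543, 0.455, -0.539, 0.455]
contact_force: [0.5, -0.0, -0.5]
finger_gap: 23.8
[497.33893091 370.12598631 213.54189668] [ 0.32483234  0.23792591 -0.35322896]
```

View pics/a11.png

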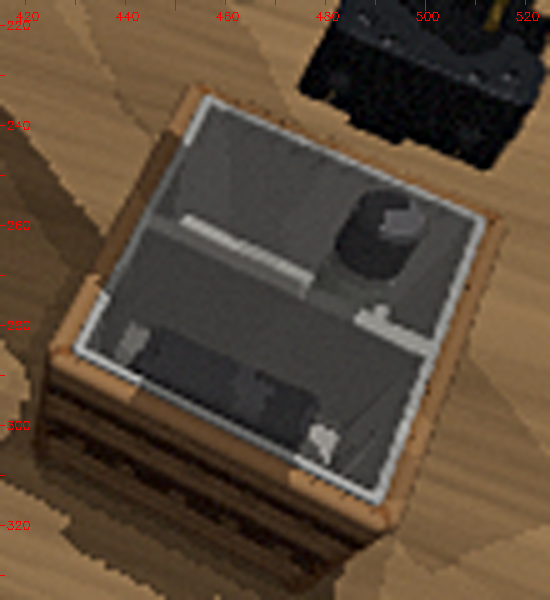

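View pics/b11.png

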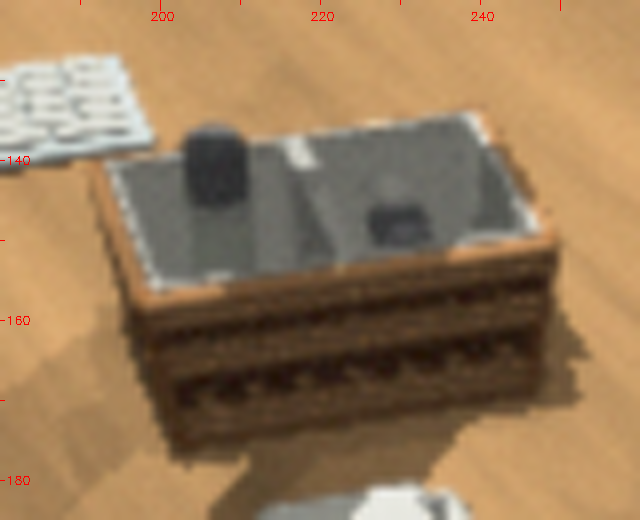

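View pics/w11.png

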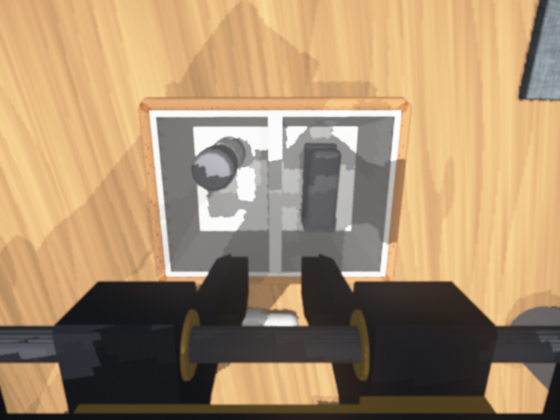

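```bash
python3 - <<'E'
from h import *; import pickle
from scipy.optimize import least_squares
a,b,w=pickle.load(open("f.pkl","rb"))
crop(w,130,85,280,135,5,"pics/wc1.png");crop(w,280,85,430,135,5,"pics/wc2.png")
A=[(456.4,234.4),(512.2,258.6),(491,315.4),(430.6,285)]
B=[(199.4,156.3),(193.8,140.6),(239.8,134),(247.8,149.4)]
W=[(165,276),(150,111),(402,111),(387,277)]
P=[]
for x,y,z in zip(A,B,W):
    p,r=tri([(a,*x),(b,*y),(w,*z)]);P.append(p);print(p.round(1),r)
print("c",np.mean(P,0).round(1))
# fit of known rectangle (pose) to all pixels with per-camera pixel bias from the basket rim left out
def model(q,L,Wd):
    c=np.array([[-L,-Wd,0],[-L,Wd,0],[L,Wd,0],[L,-Wd,0]])/2
    return R.from_euler("ZYX",q[3:6]).apply(c)+q[:3]
def fit(L,Wd,obs,q0):
    f=lambda q:np.concatenate([(proj(s,model(q,L,Wd)[i])-o).ravel() for s,O in obs for i,o in O])
    r=least_squares(f,q0);print(L,r.x[:3].round(1),np.degrees(r.x[3:]).round(2),np.abs(r.fun).max().round(1))
q0=[498,372,90,-.17,0,0]
fit(185,135,[(a,list(enumerate(A))),(b,list(enumerate(B))),(w,list(enumerate(W)))],q0)
fit(185,135,[(w,list(enumerate(W)))],q0)
BA=[(453.6,232),(515,257.6),(493,319.4),(425.4,285.4)];BB=[(198.1,157.5),(191.5,140.3),(239.5,133.7),(249.4,149.2)]
fit(200,150,[(a,list(enumerate(BA))),(b,list(enumerate(BB))),(w,[(1,(140,98.5)),(2,(409,98.5))])],q0)
E
```

```text
[397.  322.7  90.3] [1.8, 3.5, 2.3]
[420.2 453.5  90.5] [2.6, 4.2, 1.7]
[601.7 422.   91.5] [3.6, 4.9, 1.8]
[578.3 291.4  90.6] [4.2, 3.7, 1.4]
c [499.3 372.4  90.7]
185 [497.8 372.6  90.8] [-9.76 -0.61 -0.36] 2.1
185 [497.7 372.4  90.4] [-9.78 -0.55 -0.61] 1.1
200 [496.4 373.4  87.5] [-9.68 -1.11 -1.37] 2.0
```

View pics/wc1.png

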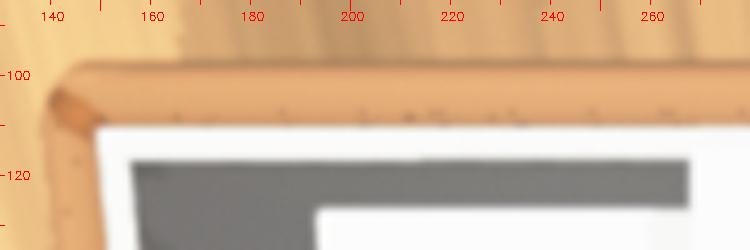

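The rim fits give 90.4–90.8 mm, and the grip height gives 90.5 mm against a basket rim of 90 mm. Last I'll check the bystanders.

```bash
python3 - <<'E'
from h import *; from bench import *
b=snapshot("scene")["pixels"];cv2.imwrite("pics/end.png",b[:,:,::-1]);print(read_state()["contact_force"].round(1),read_state()["finger_gap"])
E
```

```text
[ 0.2  0.5 -0.1] 24.401241129141187
```

View pics/end.png

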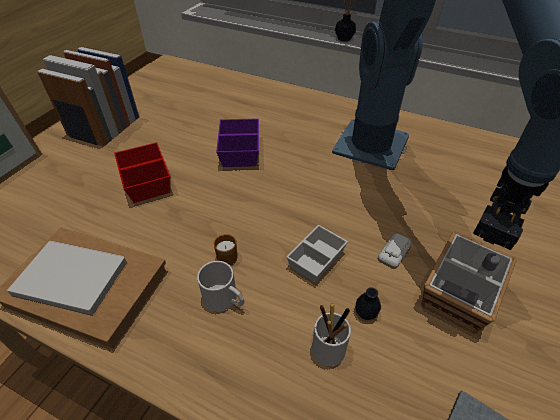

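The bystanders are all where they were: small insert (317,253), vase (368,305), candle (226,250), mug (217,287), pen pot (330,340), mouse (395,250). The arm is clear, so I'll hand in.

```bash
python3 -c "
from bench import *
print(close_job())"
```

```text
the job is handed in; nothing more can be done
None
```

I took the stapler out of the basket and put it in the larger white insert's +x compartment. The glue stick went standing into the other compartment. I then carried the loaded insert by its divider into the basket and pushed it down gently, reaching about 11 N, before letting go and backing off. The job was handed in at about 24 s of robot time.

What the last checks showed:
- **Rim height:** the insert's rim measured 90.4–90.8 mm from the pictures and 90.5 mm from the grip height, against the 90 mm basket rim.
- **Tilt and turn:** tilt was within about 0.9°, and the insert's turn matched the basket's to about 0.1°.
- **Centring:** about 1–2 mm off the basket's centre.
- **Contents and bystanders:** the glue stick and stapler are in separate compartments, the bystanders look unmoved in the last picture, and the gripper is about 150 mm above the grasp, touching nothing.

One check disagreed: a camera fit of the basket's own rim gave 87.5 mm instead of the stated 90 mm. I put that down to its rounded edge and the camera calibration. By that figure the insert would be about 3 mm proud, which is still within the 4 mm limit. I did not confirm the height by touching the rim.

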